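Load the bar-tool sanitiser and start it

TASK

Sanitise the bar tools before the guests come: pull every tool out of the upright wooden stand and lay it flat in the open bay of the sanitiser, then swing the clear cover fully shut. With the cover shut, press the keys fully down one at a time and let each spring back: the round key first, then the square one, then the long bar key; leave the bottle, glass and jar standing where they are.

Things in the scene. Friction and masses are not known exactly. Their poses are not given: they have to be found in the camera images.
- stand: fixed dark wooden block 50 x 250 x 75 mm (x, y, z), origin under its centre. Four square sockets 18 mm wide, 65 mm deep (floor 10 mm up) in a row along its y, at y = -93, -31, +31 and +93 mm. A tool stands loosely upright in a socket (leaning up to 4 degrees) and sticks out 135 mm; some sockets may be empty.
- sanitiser: fixed white countertop sanitiser, origin under the centre of its bay. The bay is an open box 262 x 262 mm outside, 250 x 250 mm inside, walls 6 mm thick, rim 55 mm above the counter, steel floor 10 mm above the counter. A console 262 x 79 mm (x, y), 35 mm high, adjoins the bay's +y side and carries the keys in a row along x. The cover is hinged along the bay's -y rim.
- bay_floor (a point): centre of the bay's inner floor, axes as the sanitiser's: x along the row of keys (away from the robot), y towards the console, z up
- cover (a joint): angle of the clear cover with white frame (262 x 262 mm, 6 mm thick, 0.25 kg): 0 = shut on the rim, 1.75 = fully open (10 degrees past upright, away from the console), rad. It rests open; once pushed from behind (from the -y side) past upright (below 1.57) it sinks shut by itself in about 2 s, slowed by a damper, unless something holds it.
- cover_edge (a point): middle of the cover's free edge, on the sheet; the cover's sheet is 262 mm from hinge to this edge
- cover_hinge (a point): middle of the cover's hinge line, which runs along the sanitiser's x
- muddler_1: wooden muddler: square shaft 14 x 14 mm, with a round knob (26 mm across, 32 mm long) at its top end; 200 mm long overall, 80 g (may vary). Origin at the centre of its foot; z runs along the shaft from foot to top. May be absent (None).
- muddler_1_mid (a point): mid-length of muddler_1 on its axis, 100 mm from the foot; axes as the tool's
- muddler_2: wooden muddler: square shaft 14 x 14 mm, with a round knob (26 mm across, 32 mm long) at its top end; 200 mm long overall, 80 g (may vary). Origin at the centre of its foot; z runs along the shaft from foot to top. May be absent (None).
- muddler_2_mid (a point): mid-length of muddler_2 on its axis, 100 mm from the foot; axes as the tool's
- paddle_1: steel stirring paddle: square shaft 14 x 14 mm, 160 mm long, with a flat blade (8 x 30 mm, 45 mm long; the 30 mm lie along the tool's y) at its top end; 200 mm long overall, 80 g (may vary). Origin at the centre of its foot; z runs along the shaft from foot to top. May be absent (None).
- paddle_1_mid (a point): mid-length of paddle_1 on its axis, 100 mm from the foot; axes as the tool's
- paddle_2: steel stirring paddle: square shaft 14 x 14 mm, 160 mm long, with a flat blade (8 x 30 mm, 45 mm long; the 30 mm lie along the tool's y) at its top end; 200 mm long overall, 80 g (may vary). Origin at the centre of its foot; z runs along the shaft from foot to top. May be absent (None).
- paddle_2_mid (a point): mid-length of paddle_2 on its axis, 100 mm from the foot; axes as the tool's
- round_key (a joint): travel of the white spring key that is round, 24 mm across: 0 = up, 0.005 = fully down (about 4.5 N), m. It springs back.
- round_key_top (a point): centre of the top of that key (round, 24 mm across), which stands 11 mm proud of its black 36 x 50 mm base; the keys are 65 mm apart in one row along the console, in any order
- square_key (a joint): travel of the white spring key that is square, 24 x 24 mm: 0 = up, 0.005 = fully down (about 4.5 N), m. It springs back.
- square_key_top (a point): centre of the top of that key (square, 24 x 24 mm), which stands 11 mm proud of its black 36 x 50 mm base; the keys are 65 mm apart in one row along the console, in any order
- bar_key (a joint): travel of the white spring key that is a narrow bar 12 x 40 mm (long way across the row): 0 = up, 0.005 = fully down (about 4.5 N), m. It springs back.
- bar_key_top (a point): centre of the top of that key (a narrow bar 12 x 40 mm (long way across the row)), which stands 11 mm proud of its black 36 x 50 mm base; the keys are 65 mm apart in one row along the console, in any order
- bottle: bystander: green glass bottle 74 mm across, 260 mm tall, origin under its centre
- tumbler: bystander: drinking glass 80 mm across, 90 mm tall, origin under its centre
- jar: bystander: glass jar 80 mm across, 100 mm tall, origin under its centre
There are look-alikes about, which are no part of the job. Leave any blue look-alike of the paddle_2 alone.

How it is judged:
On the way, in this order (a step that is already met when the one before it is completed fails the run):
1. every tool lies flat in the bay (x of muddler_1_mid in the frame of bay_floor between -0.12 and 0.12 m and y of muddler_1_mid in the frame of bay_floor between -0.12 and 0.12 m and z of muddler_1_mid in the frame of bay_floor between 0 and 0.035 m and angle between muddler_1's own z axis and vertical between 1.3 and 1.84 rad and x of muddler_2_mid in the frame of bay_floor between -0.12 and 0.12 m and y of muddler_2_mid in the frame of bay_floor between -0.12 and 0.12 m and z of muddler_2_mid in the frame of bay_floor between 0 and 0.035 m and angle between muddler_2's own z axis and vertical between 1.3 and 1.84 rad and x of paddle_1_mid in the frame of bay_floor between -0.12 and 0.12 m and y of paddle_1_mid in the frame of bay_floor between -0.12 and 0.12 m and z of paddle_1_mid in the frame of bay_floor between 0 and 0.035 m and angle between paddle_1's own z axis and vertical between 1.3 and 1.84 rad and x of paddle_2_mid in the frame of bay_floor between -0.12 and 0.12 m and y of paddle_2_mid in the frame of bay_floor between -0.12 and 0.12 m and z of paddle_2_mid in the frame of bay_floor between 0 and 0.035 m and angle between paddle_2's own z axis and vertical between 1.3 and 1.84 rad and linear speed of each of muddler_1, muddler_2, paddle_1, paddle_2 below 0.03 m/s), for 0.2 s.
2. the cover is fully shut over them (value of joint cover below 0.05 rad and x of muddler_1_mid in the frame of bay_floor between -0.12 and 0.12 m and y of muddler_1_mid in the frame of bay_floor between -0.12 and 0.12 m and z of muddler_1_mid in the frame of bay_floor between 0 and 0.035 m and angle between muddler_1's own z axis and vertical between 1.3 and 1.84 rad and x of muddler_2_mid in the frame of bay_floor between -0.12 and 0.12 m and y of muddler_2_mid in the frame of bay_floor between -0.12 and 0.12 m and z of muddler_2_mid in the frame of bay_floor between 0 and 0.035 m and angle between muddler_2's own z axis and vertical between 1.3 and 1.84 rad and x of paddle_1_mid in the frame of bay_floor between -0.12 and 0.12 m and y of paddle_1_mid in the frame of bay_floor between -0.12 and 0.12 m and z of paddle_1_mid in the frame of bay_floor between 0 and 0.035 m and angle between paddle_1's own z axis and vertical between 1.3 and 1.84 rad and x of paddle_2_mid in the frame of bay_floor between -0.12 and 0.12 m and y of paddle_2_mid in the frame of bay_floor between -0.12 and 0.12 m and z of paddle_2_mid in the frame of bay_floor between 0 and 0.035 m and angle between paddle_2's own z axis and vertical between 1.3 and 1.84 rad), for 0.2 s.
3. the round key is pressed home, alone, with the cover shut (value of joint cover below 0.05 rad and value of joint round_key above 0.0035 m and value of joint each of square_key, bar_key below 0.0015 m), for 0.05 s.
4. the square key is pressed home, alone, with the cover shut (value of joint cover below 0.05 rad and value of joint square_key above 0.0035 m and value of joint each of round_key, bar_key below 0.0015 m), for 0.05 s.
5. the bar key is pressed home, alone, with the cover shut (value of joint cover below 0.05 rad and value of joint bar_key above 0.0035 m and value of joint each of round_key, square_key below 0.0015 m), for 0.05 s.
At the end, for the whole second after the job is handed in: every tool present lies inside the bay (middle within 120 mm of the bay's centre along x and y and less than 35 mm above its floor, within 15 degrees of level, at rest), the cover is shut (below 0.05 rad) and all keys are up (within 1.5 mm) (all of step 2 and linear speed of each of muddler_1, muddler_2, paddle_1, paddle_2 below 0.03 m/s and value of joint each of round_key, square_key, bar_key below 0.0015 m); the robot touches nothing.
It fails at once if two keys are pressed down together (value of joint each of round_key, square_key above 0.0035 m or value of joint each of square_key, bar_key above 0.0035 m or value of joint each of round_key, bar_key above 0.0035 m).
It fails at once if a bystander is shifted by more than 40 mm or knocked over (distance of any of bottle, tumbler, jar from where it was at the start of the episode above 0.04 m or angle between any of bottle, tumbler, jar's own z axis and vertical above 0.5 rad).
Of muddler_1, muddler_2, paddle_1, paddle_2 only 3 to 4 are there at a start; the rules pass over those that are not, and their reading is None.
At some moment in a run one of muddler_1, muddler_2, paddle_1, paddle_2 may be knocked a few centimetres aside while the robot is not near it.
Once in a run the grip may slacken for a moment while it holds something.
It also fails if it takes over 210 s, if anything falls off the work surface, if the arm or the gripper's body presses on something with over 40 N, if the wrist force passes 120 N, or if a joint passes its speed limit or range.

ROBOT

A 7-joint arm with a two-finger parallel gripper is mounted at the origin on the work surface. World frame = base frame: x ahead of the robot, y to its left, z up, the work surface at z = 0. Lengths are in m, angles in rad, forces in N, time in s.
With the tool pointing down it reaches from about 0.425 to 0.925 m from the base axis. Payload 6.8 kg.
Tool frame: the origin (TCP) lies at the very end of the fingers, on their centre line; the grasp point (between the pads) lies 19 mm behind it (grip_point_offset is the distance from the TCP to the grasp point, in m); z points along the fingers, y is the line along which they close (so a half turn about z gives the same grasp; the last joint's range is limited). The gripper opens to 85 mm and grips with 20 to 120 N. Pads are 22 mm wide; open, the fingers measure 114 mm over their backs; the gripper's body (76 mm by 85 mm) begins 54 mm behind the grasp point. The pads swing forward as they close: fully open they stand 13 mm farther back than shut.
Start: joints at [-1.282, 0.477, 0.022, 1.555, -0.011, 1.109, -0.083], TCP at [0.261, 0.623, 0.231] pointing down, gripper open.
Joint ranges: [-2.96, 2.96], [-0.34, 2.1], [-1.41, 1.46], [0.24, 2.44], [-1.37, 4.51], [0.17, 1.92], [-2.96, 2.96]. Speed limits (rad/s): [2.39, 2.39, 3.14, 3.14, 3.14, 3.14, 3.14].

INTERFACE

Orientations are given as a unit quaternion [w, x, y, z].
In Python, from station import * gives the robot as it stands.
- The arm moves only by the tool carry_out, never from a script. Its argument "rows" is text: rows parted by semicolons, each of 4 numbers parted by spaces: the shift along the world's x, y, z in mm, then the turn about the world's z in degrees. In form: dx dy dz yaw; .... A call has 1 to 10 rows; each row shifts and turns the commanded pose from where the row before left it; what a row does not reach is not made up. A row lasts 1/8 s, in which the tool goes at most 62.5 mm and 10.7 degrees, less where a joint would pass 70% of its speed; a pose out of reach is approached as far as the arm can. A call is refused whole if a number of a shift passes 62.5 or a number of a turn 10.7, either way. A call with a gripper value outside its range is refused whole. "claw" is the finger opening in mm, from 0 to 85.4, set as the call begins (left out, the last holds). The fingers move at their own pace and stop on an object; "force" is the grip in N (left out, the last holds). Time passes only in rows, so rows that do not move let the fingers close. It gives the time, the measured TCP pose, the force, the opening and the grip force at its end, in the units of the state.
- get_obs(): the state, without advancing time (a new reading comes with each control period).
- read_camera(name): name is "scene" or "top" or "wrist"; returns a dict with "img" (420x560x3 uint8, blue, green, red), "fov_y" (degrees; the focal length in pixels is half the picture's height over the tangent of half this angle, whatever the lens; pixels are square), "cx", "cy" (the principal point, pixels), "world_to_cam" (4x4, takes a point from world to camera coordinates). Camera axes: x right, y up, looking along -z (the intrinsics and any distortion apply to the point x, -y, -z); pixel columns grow to the right and rows downward; lengths in m; the calibration is good to about 2 mm. A picture is of the moment at which its call begins. There is no depth.
- hand_in(): hands the job in; it is judged then, once.
Trained networks look in the newest picture that a camera, given by its name, has taken for a name from the list of things; names that differ only in an ending like _2 or _b are one class to them, and where a whole thing is asked for, a point or a joint stands for the part that bears it (a point fixed in the world has none). Each returns a list of dicts, best first, with "confidence" (0 to 1); they miss things now and then, are a little off and sometimes report something else, mostly with a low value. They report only what shows in the picture. A call takes as long as a camera call. They do not tell look-alikes from the thing itself.
- recognise(camera, thing): "centre" ([column, row] in pixels, amid what is visible of it).
- outline_of(camera, thing): "pixels" (420x560 bool, what is visible of it) and "centre" ([column, row] in pixels, amid what is visible of it).
- place_of(camera, thing): "centre" ([column, row] in pixels: a listed point, or the origin of a listed thing).
The state is a dict: "t": time; "q": joint angles; "joint_vel": joint speeds; "joint_torque": joint torques, N m; "eef_pos": TCP position; "tool_rot": TCP orientation; "contact_force": force on the tool from outside, world axes, zero at the start; "torque": the same for the moment, N m; "gripper_width": opening from 0.0 (shut) to 1.0 (fully open); "grasp_force": force on a finger pad.
Only numpy, scipy, OpenCV 4.12 (cv2) and the standard library are available. Lean on these libraries where they do the work, as an engineer would, in place of code of your own. Each camera call takes 0.05 s, during which the arm holds its last target. There are 200 camera calls.

## Working session

There is one attempt and no reset: what is moved stays moved. The work goes in short steps, Python scripts to look and compute and a tool call to move; the robot and the scene stay as the last step left them, time stands still between calls to the robot, and variables do not carry over. Pictures are saved under pics/ and viewed, at most 14 in all, crops included, and the job is handed in when it is done.

Besides the shell and the picture viewer there is one more tool, called after "Emit:" as name(argument=value, ...), one argument or row to a line, values as JSON. carry_out: Moves the arm, as the interface text tells. Its arguments: {"type":"object","properties":{"rows":{"type":"string"},"claw":{"type":"number"},"force":{"type":"number"}},"required":["rows"]}

```bash
mkdir -p pics; cat > h.py <<'E'
from station import *
import numpy as np, cv2
def cam(n):
    c=read_camera(n); return c
def K(c):
    f=c["img"].shape[0]/2/np.tan(np.radians(c["fov_y"])/2); return f
def ray(c,p):
    f=K(c); d=np.array([(p[0]-c["cx"])/f,-(p[1]-c["cy"])/f,-1.0])
    M=np.array(c["world_to_cam"]); R=M[:3,:3]; t=M[:3,3]
    o=-R.T@t; d=R.T@d; return o,d/np.linalg.norm(d)
def atz(c,p,z):
    o,d=ray(c,p); return o+d*(z-o[2])/d[2]
def tri(rs):
    A=np.zeros((3,3));b=np.zeros(3)
    for o,d in rs:
        P=np.eye(3)-np.outer(d,d);A+=P;b+=P@o
    x=np.linalg.solve(A,b); return x,[np.linalg.norm((np.eye(3)-np.outer(d,d))@(x-o)) for o,d in rs]
def proj(c,X):
    M=np.array(c["world_to_cam"]); v=M[:3,:3]@X+M[:3,3]; f=K(c)
    return c["cx"]+f*v[0]/-v[2], c["cy"]-f*v[1]/-v[2]
E
python3 - <<'E'
from h import *
print(get_obs())
for n in("scene","top","wrist"):
    c=cam(n); cv2.imwrite(f"pics/{n}0.png",c["img"]); print(n,{k:v for k,v in c.items() if k!="img"})
    for t in("stand","sanitiser","bay_floor","muddler_1","muddler_1_mid","paddle_1","paddle_1_mid","cover_edge","cover_hinge","round_key_top","square_key_top","bar_key_top","bottle","tumbler","jar"):
        print(t,[(np.round(r["centre"],1).tolist(),round(float(r["confidence"]),2)) for r in place_of(n,t)])
E
```

```text
{'t': 0.0, 'q': array([-1.28212083,  0.47778151,  0.0223733 ,  1.55647882, -0.01150165,
        1.10927897, -0.08310878]), 'joint_vel': array([ 0.00148066,  0.00064701, -0.00072478, -0.00102049,  0.00085591,
        0.00140918, -0.00077325]), 'joint_torque': array([-6.01604224e-04, -5.96457911e+01,  1.60777163e+00, -2.81202418e+01,
        1.24399335e-02,  9.17419209e-03, -1.58354209e-05]), 'eef_pos': array([0.26065325, 0.62199432, 0.23032727]), 'tool_rot': array([-1.05632320e-04,  1.97097711e-01,  9.80383428e-01, -9.02850070e-04]), 'contact_force': array([-0.04484816,  0.03066594, -0.96045533]), 'torque': array([ 0.02852985, -0.01619684, -0.01039843]), 'grasp_force': 0.0, 'gripper_width': 0.9992417755555367}
scene {'fov_y': 42.29912252492851, 'cx': 274.19239368995324, 'cy': 218.9263471642069, 'world_to_cam': array([[-0.86041468,  0.50931172,  0.0169752 ,  0.52743105],
       [-0.31838412, -0.56328038,  0.76246099,  0.17389925],
       [ 0.39789211,  0.65062799,  0.64681148, -1.69719598],
       [ 0.        ,  0.        ,  0.        ,  1.        ]])}
stand [([347.8, 278.1], 0.7)]
san
[... 1601 characters left out ...]
3.9], 0.39)]
bottle [([237.1, 160.0], 0.6)]
tumbler [([186.4, 182.1], 0.9), ([215.8, 240.1], 0.52)]
jar [([281.9, 149.0], 0.94), ([368.4, 241.2], 0.7)]
wrist {'fov_y': 59.01706767139087, 'cx': 277.82484437854765, 'cy': 210.33064887976138, 'world_to_cam': array([[ 0.38571481,  0.92261706,  0.001359  , -0.67546737],
       [-0.88677861,  0.37113773, -0.27546414,  0.03490178],
       [-0.25465229,  0.10504546,  0.96131039, -0.37737008],
       [ 0.        ,  0.        ,  0.        ,  1.        ]])}
stand []
sanitiser []
bay_floor []
muddler_1 []
muddler_1_mid []
paddle_1 []
paddle_1_mid []
cover_edge []
cover_hinge []
round_key_top []
square_key_top []
bar_key_top []
bottle []
tumbler []
jar []
```

```bash
ls pics
```

```text
scene0.png
top0.png
wrist0.png
```

View pics/scene0.png

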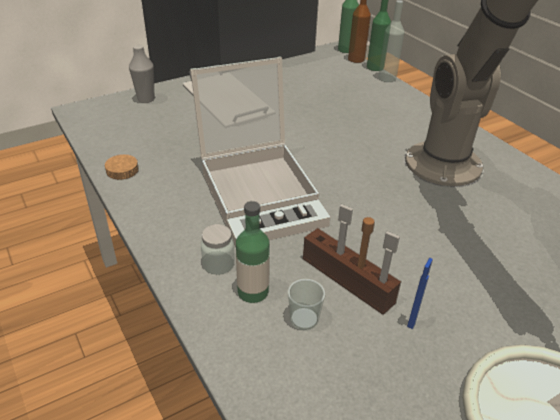

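View pics/top0.png

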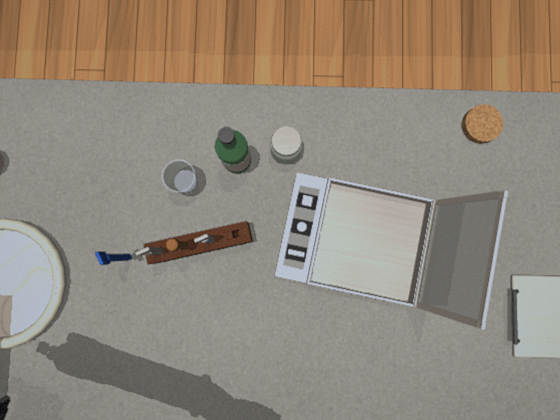

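The scene view shows three tools in the stand: paddles at about (345,215) and (391,242), and a muddler at (367,228). A blue look-alike stands loose at (420,295). In the top view the stand runs from (147,255) to (252,232). The keys are square (307,201), round (302,227) and bar (296,254). I'll zoom in on both.

```bash
python3 - <<'E'
import cv2
a=cv2.imread("pics/top0.png")[140:330,90:440]; cv2.imwrite("pics/topc.png",cv2.resize(a,None,fx=2.28,fy=2.28,interpolation=cv2.INTER_CUBIC))
a=cv2.imread("pics/scene0.png")[180:340,200:440]; cv2.imwrite("pics/scc.png",cv2.resize(a,None,fx=3.3333,fy=3.3333,interpolation=cv2.INTER_CUBIC))
E
```

```text
(no output)
```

View pics/topc.png

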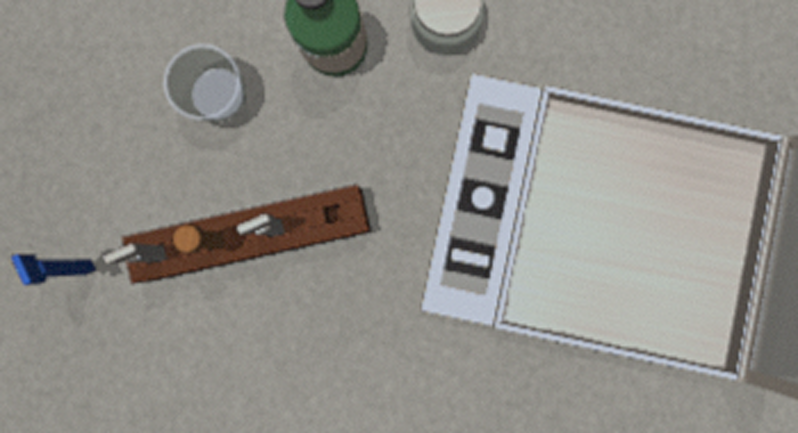

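View pics/scc.png

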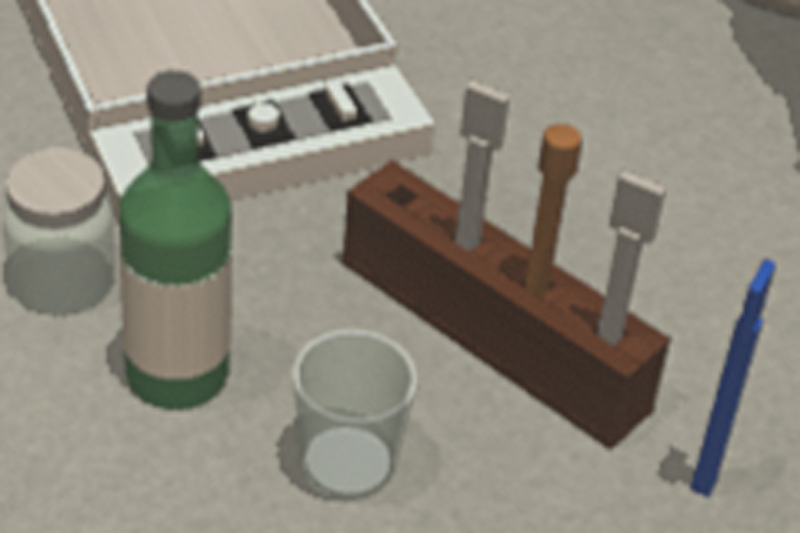

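The crops give usable corners. In the top crop the stand top is (123,237), (360,186), (369,232), (132,283), and the bay rim is (545,88), (782,137), (740,378), (497,326). The tool tips are at (256,225), (187,239) and (120,254) there, and at (486,90), (562,135) and (640,181) in the scene crop. The last socket, next to the sanitiser, is empty.

```bash
cat >> h.py <<'E'
def tp(p): return (p[0]+.5)/2.28-.5+90,(p[1]+.5)/2.28-.5+140
def sp(p): return (p[0]+.5)/3.3333-.5+200,(p[1]+.5)/3.3333-.5+180
E
python3 - <<'E'
from h import *
np.set_printoptions(precision=4,suppress=True)
T=cam("top");S=cam("scene")
P=[tp(p) for p in[(123,237),(360,186),(369,232),(132,283)]]
X=np.array([atz(T,p,.075)for p in P]);print("stand",X,X.mean(0),[np.linalg.norm(X[i]-X[i-1]) for i in range(4)])
d=X[0]-X[1]+X[3]-X[2];print("stand +y dir deg",np.degrees(np.arctan2(d[1],d[0])))
print("stand corner tri",[tri([ray(T,tp(a)),ray(S,sp(b))]) for a,b in[((360,186),(346,198)),((369,232),(392,162)),((132,283),(668,340))]])
P=[tp(p) for p in[(545,88),(782,137),(740,378),(497,326)]]
X=np.array([atz(T,p,.055)for p in P]);print("rim",X,X.mean(0),[np.linalg.norm(X[i]-X[i-1]) for i in range(4)])
d=X[0]-X[1]+X[3]-X[2];print("san +y deg",np.degrees(np.arctan2(d[1],d[0])));d=X[0]-X[3]+X[1]-X[2];print("san +x deg",np.degrees(np.arctan2(d[1],d[0])))
print("rim corner tri",tri([ray(T,tp((497,326))),ray(S,sp((396,44)))]))
for n,a,b in[("padA",(256,225),(486,90)),("mud",(187,239),(562,135)),("padB",(120,254),(640,181)),("round",(483,198),(263,114)),("bar",(470,259),(341,101)),("blue",(22,262),(768,263))]:
    print(n,*tri([ray(T,tp(a)),ray(S,sp(b))]))
print("square z.046",atz(T,tp((495,138)),.046))
for n,a in[("padA",(469,245)),("mud",(538,290)),("padB",(613,338))]: print(n,"at socket",atz(S,sp(a),.075))
for n,a in[("bottle",(338,60)),("tumbler",(218,95)),("jar",(447,32))]: print(n,atz(T,tp(a),.0))
E
```

```text
stand [[0.5535 0.3816 0.075 ]
 [0.6122 0.1383 0.075 ]
 [0.5647 0.1276 0.075 ]
 [0.5065 0.37   0.075 ]] [0.5592 0.2544 0.075 ] [np.float64(0.04839099396921638), np.float64(0.25025043389282026), np.float64(0.04866037988500942), np.float64(0.2492555585344551)]
stand +y dir deg 103.52658098640059
stand corner tri [(array([0.6131, 0.1386, 0.0661]), [np.float64(0.00047150740539344475), np.float64(0.0004715074053932359)]), (array([0.5653, 0.1274, 0.0718]), [np.float64(0.0006258654211589602), np.float64(0.0006258654211589004)]), (array([0.5071, 0.3697, 0.0739]), [np.float64(0.0007818557377662688), np.float64(0.0007818557377664797)])]
rim [[ 0.723  -0.0547  0.055 ]
 [ 0.6764 -0.3078  0.055 ]
 [ 0.4226 -0.2622  0.055 ]
 [ 0.4703 -0.008   0.055 ]] [ 0.5731 -0.1582  0.055 ] [np.float64(0.2569803006119744), np.float64(0.2573552646460047), np.float64(0.2579133878053792), np.float64(0.2586863546088578)]
san +y deg 79.47893096616122
san +x deg -10.326283796702013
rim corner tri (array([ 0.4699, -0.0077,  0.0557]), [np.float64(0.0004654627124654608), np.float64(0.00046546271246530527)])
padA [0.5665 0.2229 0.2085] [np.float64(0.0006462855554999115), np.float64(0.0006462855555000656)]
mud [0.5522 0.285  0.2096] [np.float64(0.0005945132720636325), np.float64(0.0005945132720636637)]
padB [0.5375 0.3446 0.2102] [np.float64(0.0009986481340022507), np.float64(0.000998648134002311)]
round [0.6048 0.0085 0.048 ] [np.float64(0.0007560992325013843), np.float64(0.0007560992325012648)]
bar [0.5398 0.0208 0.0439] [np.float64(0.0006659152704739078), np.float64(0.0006659152704739502)]
blue [0.5242 0.4365 0.2107] [np.float64(0.004305533838810505), np.float64(0.004305533838810711)]
square z.046 [ 0.6689 -0.0028  0.046 ]
padA at socket [0.5705 0.2301 0.075 ]
mud at socket [0.5555 0.2897 0.075 ]
padB at socket [0.5395 0.3504 0.075 ]
bottle [0.7577 0.1721 0.    ]
tumbler [0.7149 0.3049 0.    ]
jar [ 0.7926  0.0506 -0.    ]
```

The triangulation agrees with the given sizes: stand top about 0.074, rim 0.056, tool tips 0.209. The tools stand nearly upright. The plan is to grip each blade or knob from above, carry it to the bay, tip it over about its foot along the bay's −y, and release. I'll move above the first paddle.

Emit:
carry_out(
  rows="20 -25 20 -4.4;30 -40 20 -4.4;32 -43 10 -4.4;32 -43 0 -4.4;32 -43 0 -4.4;32 -43 0 -4.4;32 -43 0 -4.4;32 -43 0 -4.4;32 -43 0 -4.4;31 -33 0 -4.4",
  claw=60,
  force=25,
)

```text
t: 3.75
eef_pos: [0.567, 0.2214, 0.2817]
tool_rot: [0.0, 0.552, 0.834, 0.0]
contact_force: [-0.5, 0.6, -0.8]
gripper_width: 0.697
grasp_force: 0.0
```

```bash
python3 - <<'E'
from h import *
c=cam("wrist"); cv2.imwrite("pics/w1.png",c["img"]); s=get_obs(); print(s["eef_pos"],s["tool_rot"],s["contact_force"],ray(c,(280,210)))
print(K(c),c["cx"],c["cy"],np.array(c["world_to_cam"]).tolist())
for t in("paddle_1","muddler_1"): print(t,[(r["centre"],r["confidence"],cv2.minAreaRect(np.argwhere(r["pixels"])[:,::-1].astype(np.float32))) for r in outline_of("wrist",t)])
E
```

```text
[0.5709924  0.21511689 0.28188609] [ 2.48273898e-03  5.55896880e-01  8.31247482e-01 -3.45509961e-04] [ 2.65295711 -4.37138042  1.35655985] (array([0.53852465, 0.28597278, 0.42368272]), array([ 0.11404435, -0.24911314, -0.96173621]))
371.0447852060589 277.82484437854765 210.33064887976138 [[0.9198905579612032, 0.39217265150547787, 0.0014045586464731087, -0.6081295271444042], [-0.3767262442455869, 0.8846430446392256, -0.27474355400638173, 0.06629663545451378], [-0.10898944109611139, 0.2522048670874657, 0.9615165140271662, -0.42080816304563173], [0.0, 0.0, 0.0, 1.0]]
paddle_1 [([306.7, 21.1], 0.71, ((309.3321533203125, 24.57220458984375), (29.527719497680664, 54.67938995361328), 12.26477336883545)), ([281.9, 202.1], 0.61, ((279.1526794433594, 204.7898406982422), (74.23521423339844, 19.490066528320312), 86.18592071533203))]
muddler_1 [([293.6, 116.6], 0.9, ((296.7500305175781, 115.75001525878906), (44.547725677490234, 45.25482940673828), 45.0)), ([222.7, 343.0], 0.43, ((210.78016662597656, 382.9825134277344), (215.2716827392578, 180.4974365234375), 30.11372947692871))]
```

View pics/w1.png

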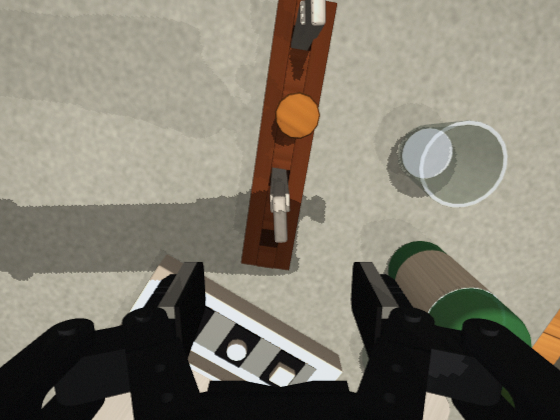

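The wrist view shows the near paddle's blade top from about (279,210) to (282,240), the muddler knob at (297,115) and the far paddle at (312,12). All three sit where they were triangulated.

```bash
python3 - <<'E'
from h import *
M=[[0.9198905579612032, 0.39217265150547787, 0.0014045586464731087, -0.6081295271444042], [-0.3767262442455869, 0.8846430446392256, -0.27474355400638173, 0.06629663545451378], [-0.10898944109611139, 0.2522048670874657, 0.9615165140271662, -0.42080816304563173], [0,0,0, 1.0]]
img=cv2.imread("pics/w1.png"); c=dict(img=img,fov_y=59.01706767139087,cx=277.825,cy=210.33,world_to_cam=M)
def show(a,b,z):
    A=atz(c,a,z);B=atz(c,b,z);d=A-B;print((A+B)/2,np.linalg.norm(d),np.degrees(np.arctan2(d[1],d[0])))
show((279,210),(282,240),.21); show((297,115),(297,116),.21); show((311,0),(313,20),.21)
cv2.imwrite("pics/w1c.png",cv2.resize(img[160:270,220:340],None,fx=5,fy=5,interpolation=cv2.INTER_CUBIC))
print(get_obs()["eef_pos"],get_obs()["t"])
E
```

```text
[0.5679154 0.2219581 0.21     ] 0.01921046156379386 118.63257824140727
[0.5510031  0.28476208 0.21      ] 0.0005411050328838381 113.90328669929703
[0.53667654 0.33630691 0.21      ] 0.009438248688829302 120.85206229764886
[0.56746305 0.22055587 0.2814576 ] 3.9
```

View pics/w1c.png

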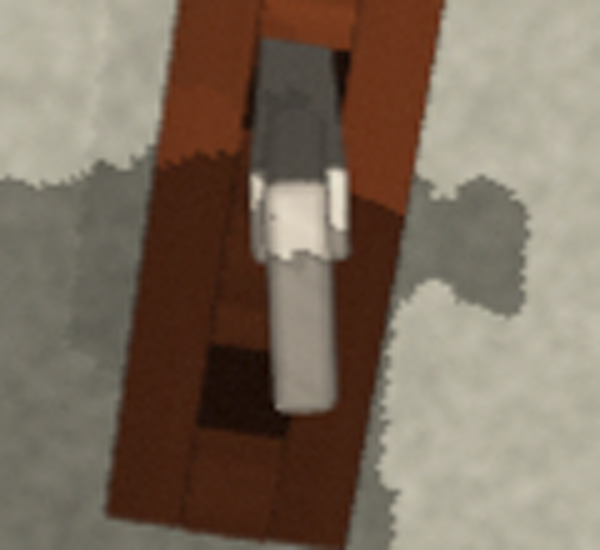

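```bash
python3 - <<'E'
from h import *
M=[[0.9198905579612032, 0.39217265150547787, 0.0014045586464731087, -0.6081295271444042], [-0.3767262442455869, 0.8846430446392256, -0.27474355400638173, 0.06629663545451378], [-0.10898944109611139, 0.2522048670874657, 0.9615165140271662, -0.42080816304563173], [0,0,0, 1.0]]
c=dict(img=cv2.imread("pics/w1.png"),fov_y=59.01706767139087,cx=277.825,cy=210.33,world_to_cam=M)
A=atz(c,(279.2,197),.21);B=atz(c,(281,241.6),.21);d=A-B;print((A+B)/2,np.linalg.norm(d),np.degrees(np.arctan2(d[1],d[0])))
o=get_obs();print(o["tool_rot"],2*np.degrees(np.arctan2(o["tool_rot"][2],o["tool_rot"][1])))
E
```

```text
[0.56631945 0.22506552 0.21      ] 0.028201834997212908 115.39307877183862
[ 6.50301399e-04  5.52273584e-01  8.33662666e-01 -1.58743530e-04] 112.95372183012104
```

Emit:
carry_out(
  rows="0 1 -25 2;0 0 -30 0;0 0 -30 0;0 0 -24 0;0 0 0 0;0 0 0 0",
)

```text
t: 4.65
eef_pos: [0.5661, 0.2255, 0.1733]
tool_rot: [0.0, 0.535, 0.845, 0.001]
contact_force: [-1.0, -0.6, 1.0]
gripper_width: 0.702
grasp_force: 0.0
```

Emit:
carry_out(
  rows="0 0 0 0;0 0 0 0;0 0 0 0;0 0 0 0;0 0 0 0",
  claw=0,
  force=25,
)

```text
t: 5.28
eef_pos: [0.5662, 0.2247, 0.1728]
tool_rot: [0.0, 0.535, 0.845, 0.0]
contact_force: [0.1, 0.3, 4.6]
gripper_width: 0.094
grasp_force: 30.8
```

Emit:
carry_out(
  rows="0 0 25 0;0 0 40 0;0 0 35 0;-4 -27 0 -4.4;-7 -41 0 -5;-7 -41 0 -6;-7 -41 0 -6;-7 -41 0 -5;-6 -40 0 -5;-6 -40 0 -4",
)

```text
t: 6.52
eef_pos: [0.521, -0.0491, 0.2721]
tool_rot: [-0.0, 0.768, 0.64, -0.0]
contact_force: [0.6, -0.7, -0.3]
gripper_width: 0.094
grasp_force: 30.1
```

Emit:
carry_out(
  rows="0 0 -20 0;0 0 -40 0;0 0 -36 0;0 0 0 0;0 0 0 0",
)

```text
t: 7.15
eef_pos: [0.522, -0.0472, 0.1772]
tool_rot: [0.0, 0.767, 0.641, 0.0]
contact_force: [0.4, 0.6, 0.1]
gripper_width: 0.088
grasp_force: 30.0
```

```bash
python3 - <<'E'
from h import *
c=cam("scene"); cv2.imwrite("pics/s2.png",cv2.resize(c["img"][60:300,150:470],None,fx=2,fy=2)); print(get_obs())
E
```

```text
{'t': 7.2, 'q': array([-0.47409541,  0.32098174,  0.54355723,  1.99778036, -0.21416675,
        0.87654413,  0.00664647]), 'joint_vel': array([-0.00469759, -0.00619532, -0.0012879 , -0.00171124, -0.00361036,
       -0.00546016,  0.00361567]), 'joint_torque': array([ 1.07158630e-01, -3.89872813e+01,  5.40710002e+00, -2.34763974e+01,
        1.84882991e-02,  2.18885229e-02, -5.01540912e-03]), 'eef_pos': array([ 0.52236689, -0.04698175,  0.17748047]), 'tool_rot': array([4.11884240e-04, 7.67137777e-01, 6.41481981e-01, 5.74460591e-04]), 'contact_force': array([0.00276989, 0.0606939 , 0.04214932]), 'torque': array([-0.01077517, -0.0128004 , -0.0343785 ]), 'grasp_force': 29.990035593509674, 'gripper_width': 0.08940687367497886}
```

View pics/s2.png

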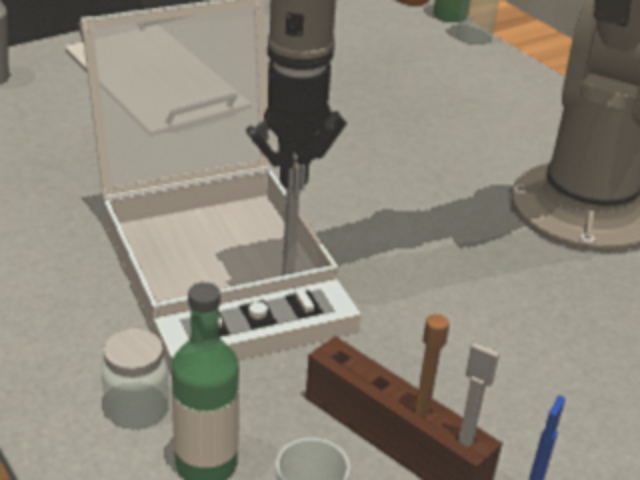

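The paddle hangs upright in the bay's near lane, clear of the rim, with its foot at about crop (288,268). I'll press the foot down lightly and start tipping.

Emit:
carry_out(
  rows="0 0 -6 0;0 0 0 0;-3 -15 -1 0;-3 -15 -2 0;-3 -15 -4 0;-3 -15 -6 0;-3 -15 -7 0;0 0 0 0",
  force=20,
)

```text
t: 8.2
eef_pos: [0.5091, -0.1269, 0.154]
tool_rot: [0.004, 0.768, 0.64, 0.002]
contact_force: [-4.2, -9.2, 24.5]
gripper_width: 0.09
grasp_force: 44.5
```

```bash
python3 - <<'E'
from h import *
c=cam("scene"); cv2.imwrite("pics/s3.png",cv2.resize(c["img"][60:300,150:470],None,fx=2,fy=2)); print(get_obs()["contact_force"])
E
```

```text
[-4.83579505 -9.76449169 23.92954983]
```

View pics/s3.png

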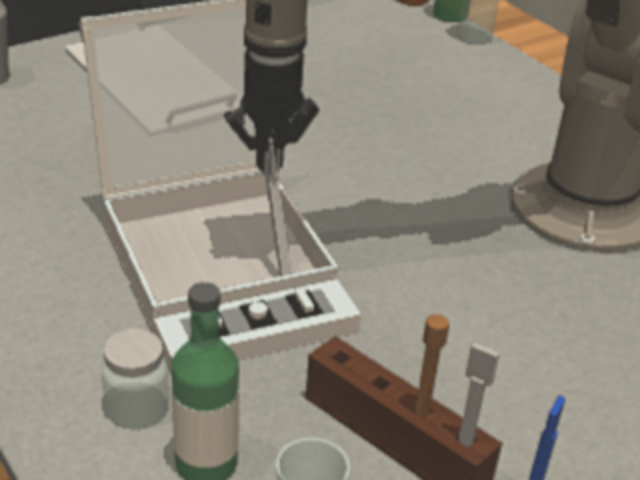

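The paddle tips cleanly, about 25° with the foot held by the floor. Continuing the arc, then releasing low.

Emit:
carry_out(
  rows="-4 -20 -8 0;-4 -20 -12 0;-3 -16 -16 0;-3 -16 -19 0;-2 -10 -18 0;-2 -9 -18 0;-1 -5 -15 0;-1 -4 -13 0;0 0 0 0",
)

```text
t: 9.38
eef_pos: [0.486, -0.2209, 0.0302]
tool_rot: [-0.001, 0.767, 0.642, -0.001]
contact_force: [-0.4, 0.2, 0.2]
gripper_width: 0.086
grasp_force: 26.6
```

Emit:
carry_out(
  rows="0 0 0 0;0 0 0 0;0 0 0 0;0 0 0 0",
  claw=36,
)

```text
t: 9.88
eef_pos: [0.487, -0.2213, 0.0315]
tool_rot: [0.0, 0.767, 0.642, 0.0]
contact_force: [0.3, 0.2, -0.7]
gripper_width: 0.423
grasp_force: 0.0
```

```bash
python3 - <<'E'
from h import *
c=cam("scene"); cv2.imwrite("pics/s4.png",cv2.resize(c["img"][60:300,150:470],None,fx=2,fy=2)); print(get_obs()["contact_force"])
E
```

```text
[ 0.35782271 -0.4949829   0.11492879]
```

View pics/s4.png

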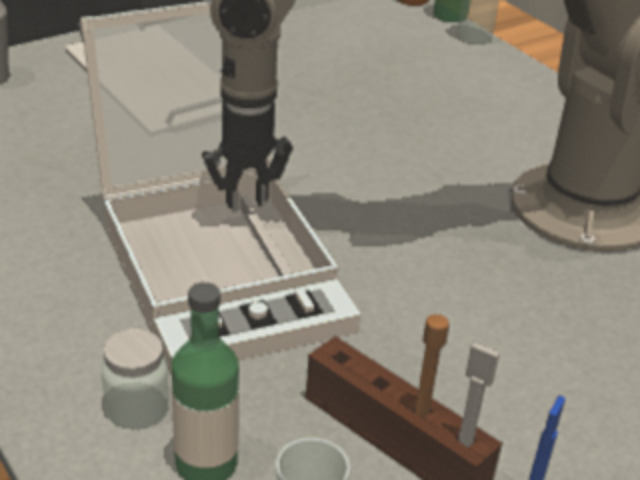

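The first paddle lies flat in the near lane. Next is the muddler.

Emit:
carry_out(
  rows="0 0 50 0;0 0 62 0;0 0 62 0;4 36 50 2;8 60 26 4;8 62 0 4;9 62 0 4;9 62 0 4;9 62 0 4;9 62 0 3",
)

```text
t: 11.18
eef_pos: [0.5423, 0.1828, 0.2802]
tool_rot: [0.0, 0.609, 0.793, 0.0]
contact_force: [0.4, 0.3, -0.4]
gripper_width: 0.422
grasp_force: 0.0
```

Emit:
carry_out(
  rows="6 55 0 0;3 44 0 0;0 0 0 0;0 0 0 0;0 0 0 0",
  claw=60,
  force=25,
)

```text
t: 11.8
eef_pos: [0.5518, 0.278, 0.2802]
tool_rot: [0.0, 0.611, 0.792, -0.0]
contact_force: [-0.3, 0.3, -0.8]
gripper_width: 0.702
grasp_force: 0.0
```

```bash
python3 - <<'E'
from h import *
c=cam("wrist");T=cam("top");S=cam("scene"); print(get_obs()["eef_pos"],get_obs()["t"])
for n,k in(("wrist",c),("top",T),("scene",S)):
  for t in("muddler_1","paddle_1"):
    for r in outline_of(n,t):
        if r["confidence"]>.5: print(n,t,r["centre"],round(r["confidence"],2),atz(k,r["centre"],.205),r["pixels"].sum())
cv2.imwrite("pics/w5.png",c["img"])
E
```

```text
[0.55161133 0.27873088 0.28023618] 11.95
wrist muddler_1 [279.3, 203.2] 0.62 [0.54865997 0.29054547 0.205     ] 1938
wrist paddle_1 [281.2, 105.3] 0.92 [0.53510248 0.3459368  0.205     ] 1006
wrist paddle_1 [287.1, 8.4] 0.72 [0.5254739  0.39417839 0.205     ] 285
top muddler_1 [460.4, 259.0] 0.69 [ 0.53606117 -0.31545811  0.205     ] 8768
top paddle_1 [357.6, 271.4] 0.75 [ 0.50541067 -0.10142993  0.205     ] 429
scene muddler_1 [367.5, 239.8] 0.85 [0.58910553 0.32941167 0.205     ] 445
scene paddle_1 [418.9, 292.3] 0.88 [0.59564678 0.49139553 0.205     ] 437
scene paddle_1 [283.8, 183.0] 0.77 [0.63724894 0.077937   0.205     ] 228
scene paddle_1 [389.0, 250.5] 0.76 [0.57116061 0.37619784 0.205     ] 526
```

View pics/w5.png

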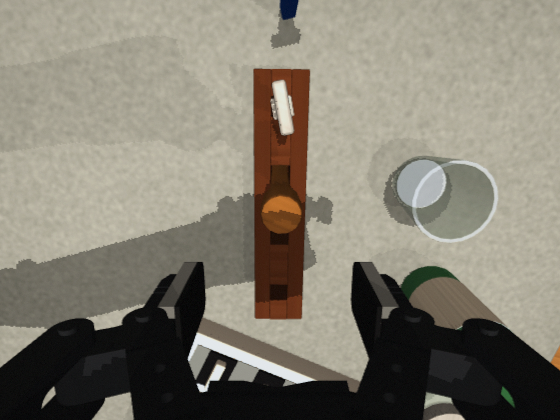

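The muddler knob is at (282,214), which puts it at (0.552, 0.285). The far paddle's blade runs from (278,85) to (289,130), centred near (0.5367, 0.345), so its closing angle is about 29°.

Emit:
carry_out(
  rows="0 6 -25 0;0 0 -30 0;0 0 -30 0;0 0 -22 0;0 0 0 0;0 0 0 0",
)

```text
t: 13.0
eef_pos: [0.552, 0.2862, 0.174]
tool_rot: [0.0, 0.61, 0.793, 0.001]
contact_force: [0.6, 0.8, -0.1]
gripper_width: 0.705
grasp_force: 0.0
```

Emit:
carry_out(
  rows="0 0 0 0;0 0 0 0;0 0 0 0;0 0 0 0;0 0 0 0",
  claw=0,
  force=30,
)

```text
t: 13.62
eef_pos: [0.5519, 0.2862, 0.174]
tool_rot: [0.0, 0.61, 0.793, 0.001]
contact_force: [-1.4, -0.8, 6.9]
gripper_width: 0.291
grasp_force: 29.6
```

Emit:
carry_out(
  rows="0 0 25 0;0 0 40 0;0 0 37 0;2 -30 0 -3;5 -50 0 -4;6 -55 0 -5;6 -55 0 -5;7 -55 0 -4;7 -56 0 -3;6 -45 0 -1.5",
)

```text
t: 14.88
eef_pos: [0.5888, -0.0641, 0.2738]
tool_rot: [-0.0, 0.771, 0.637, -0.001]
contact_force: [0.5, -0.1, -1.4]
gripper_width: 0.299
grasp_force: 30.0
```

Emit:
carry_out(
  rows="0 0 -20 0;0 0 -40 0;0 0 -38 0;0 0 0 0;0 0 0 0",
)

```text
t: 15.5
eef_pos: [0.5897, -0.061, 0.1768]
tool_rot: [-0.0, 0.77, 0.638, -0.001]
contact_force: [0.6, 0.1, -0.1]
gripper_width: 0.293
grasp_force: 30.8
```

Emit:
carry_out(
  rows="0 0 -6 0;0 0 0 0;-3 -15 -1 0;-3 -15 -2 0;-3 -15 -4 0;-3 -15 -6 0;-3 -15 -6 0;0 0 0 0",
  force=20,
)

```text
t: 16.5
eef_pos: [0.5753, -0.1394, 0.153]
tool_rot: [0.002, 0.771, 0.637, -0.0]
contact_force: [-0.4, -3.4, 9.6]
gripper_width: 0.293
grasp_force: 32.4
```

```bash
python3 - <<'E'
from h import *
c=cam("scene"); cv2.imwrite("pics/s6.png",cv2.resize(c["img"][60:300,150:470],None,fx=2,fy=2)); print(get_obs()["contact_force"])
E
```

```text
[-0.22662515 -3.79340491  9.55785741]
```

View pics/s6.png

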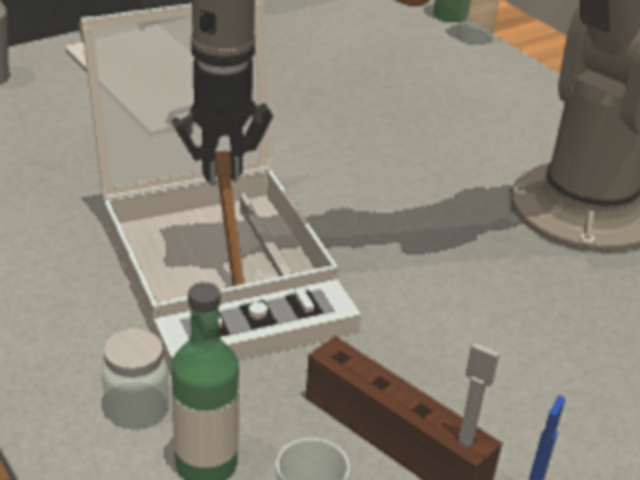

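The muddler is tipping in the middle lane, and the first paddle is still flat beside it.

Emit:
carry_out(
  rows="-4 -20 -8 0;-4 -20 -12 0;-3 -16 -16 0;-3 -16 -19 0;-2 -10 -18 0;-2 -9 -18 0;-1 -5 -15 0;-1 -4 -11 0;0 0 0 0",
)

```text
t: 17.68
eef_pos: [0.5548, -0.2346, 0.0339]
tool_rot: [-0.001, 0.77, 0.639, -0.0]
contact_force: [-0.5, 0.7, 0.4]
gripper_width: 0.295
grasp_force: 25.1
```

Emit:
carry_out(
  rows="0 0 0 0;0 0 0 0;0 0 0 0;0 0 0 0",
  claw=46,
)

```text
t: 18.18
eef_pos: [0.5555, -0.235, 0.0352]
tool_rot: [0.0, 0.77, 0.639, 0.0]
contact_force: [0.4, -1.3, -0.3]
gripper_width: 0.54
grasp_force: 0.0
```

Emit:
carry_out(
  rows="0 0 50 0;0 0 62 0;0 0 62 0;-1 36 50 4;-3 60 26 5;-3 62 0 6;-3 62 0 6;-3 62 0 6;-3 62 0 6;-3 62 0 6",
)

```text
t: 19.42
eef_pos: [0.536, 0.17, 0.2841]
tool_rot: [0.0, 0.511, 0.86, 0.0]
contact_force: [0.6, 0.4, 0.4]
gripper_width: 0.537
grasp_force: 0.0
```

Emit:
carry_out(
  rows="0 50 0 0;0 55 0 0;0 45 0 0;0 20 0 0;0 0 0 0;0 0 0 0",
  claw=60,
  force=25,
)

```text
t: 20.18
eef_pos: [0.5373, 0.3355, 0.2839]
tool_rot: [0.0, 0.514, 0.858, -0.0]
contact_force: [0.2, -0.7, 0.8]
gripper_width: 0.704
grasp_force: 0.0
```

```bash
python3 - <<'E'
from h import *
c=cam("wrist");T=cam("top"); o=get_obs();print(o["eef_pos"],o["t"])
a=c["img"][130:330,180:380]; b=T["img"][170:330,260:450]
a=cv2.resize(a,(400,400),interpolation=cv2.INTER_CUBIC);b=cv2.resize(b,(400,337),interpolation=cv2.INTER_CUBIC);b=cv2.copyMakeBorder(b,0,63,0,0,cv2.BORDER_CONSTANT)
cv2.imwrite("pics/w7.png",np.hstack([a,b]))
for r in outline_of("wrist","paddle_2"): print(r["centre"],r["confidence"],atz(c,r["centre"],.21))
for p in((280,200),(280,240),(300,200)): print(p,atz(c,p,.21))
E
```

```text
[0.53730117 0.33570205 0.28408642] 20.275
[282.7, 192.8] 0.95 [0.53007138 0.35410227 0.21      ]
[325.5, 62.7] 0.71 [0.51599998 0.4288665  0.21      ]
(280, 200) [0.53075688 0.34943482 0.21      ]
(280, 240) [0.54289189 0.32692997 0.21      ]
(300, 200) [0.54133462 0.35511439 0.21      ]
```

View pics/w7.png

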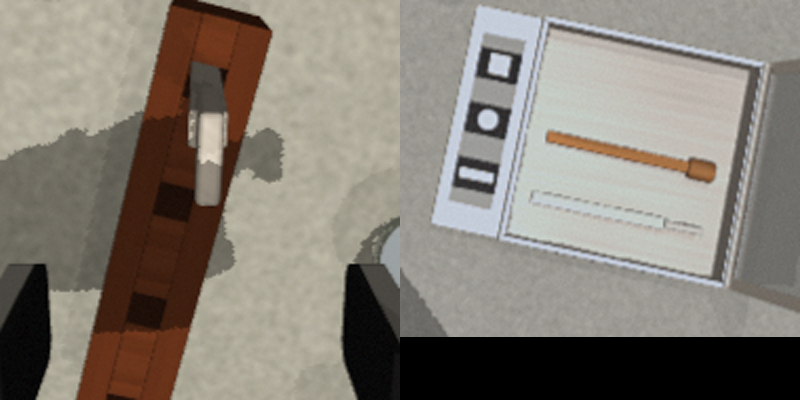

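The blade is centred at (284.5,209) in the wrist image, which gives (0.536, 0.3456) and a closing angle of about 27°. The top view shows both laid tools flat in the bay.

Emit:
carry_out(
  rows="-1 10 -15 -1;0 0 -30 0;0 0 -35 0;0 0 -30 0;0 0 0 0;0 0 0 0",
)

```text
t: 21.08
eef_pos: [0.5359, 0.3486, 0.1745]
tool_rot: [0.0, 0.52, 0.854, 0.0]
contact_force: [-0.1, -0.2, 1.7]
gripper_width: 0.7
grasp_force: 0.0
```

Emit:
carry_out(
  rows="0 0 0 0;0 0 0 0;0 0 0 0;0 0 0 0;0 0 0 0",
  claw=0,
  force=30,
)

```text
t: 21.7
eef_pos: [0.5358, 0.3484, 0.1745]
tool_rot: [0.0, 0.52, 0.854, 0.0]
contact_force: [-0.2, -0.2, 6.8]
gripper_width: 0.091
grasp_force: 33.9
```

Emit:
carry_out(
  rows="0 0 25 0;0 0 40 0;0 0 36 0;8 -30 0 -3;14 -48 0 -5;16 -52 0 -6;16 -54 0 -6;16 -54 0 -6;16 -54 0 -6;16 -54 0 -4",
)

```text
t: 22.95
eef_pos: [0.6369, -0.0009, 0.2735]
tool_rot: [-0.0, 0.76, 0.65, -0.001]
contact_force: [1.0, 0.5, -1.2]
gripper_width: 0.088
grasp_force: 33.0
```

Emit:
carry_out(
  rows="14 -47 0 -2;8 -26 0 0;0 0 0 0;0 0 -20 0;0 0 -40 0;0 0 -37 0;0 0 0 0;0 0 0 0",
)

```text
t: 23.95
eef_pos: [0.659, -0.0702, 0.1775]
tool_rot: [-0.0, 0.769, 0.639, -0.0]
contact_force: [-0.3, 0.3, -1.2]
gripper_width: 0.092
grasp_force: 35.0
```

Emit:
carry_out(
  rows="0 0 -6 0;0 0 0 0;-3 -15 -1 0;-3 -15 -2 0;-3 -15 -4 0;-3 -15 -6 0;-3 -15 -6 0;0 0 0 0",
  force=20,
)

```text
t: 24.95
eef_pos: [0.6452, -0.1511, 0.1561]
tool_rot: [0.003, 0.771, 0.637, 0.0]
contact_force: [-3.7, -6.1, 15.9]
gripper_width: 0.091
grasp_force: 42.1
```

```bash
python3 - <<'E'
from h import *
c=cam("scene"); cv2.imwrite("pics/s8.png",cv2.resize(c["img"][60:300,150:470],None,fx=2,fy=2)); print(get_obs()["contact_force"])
E
```

```text
[-2.28831714 -6.35242747 14.09970287]
```

View pics/s8.png

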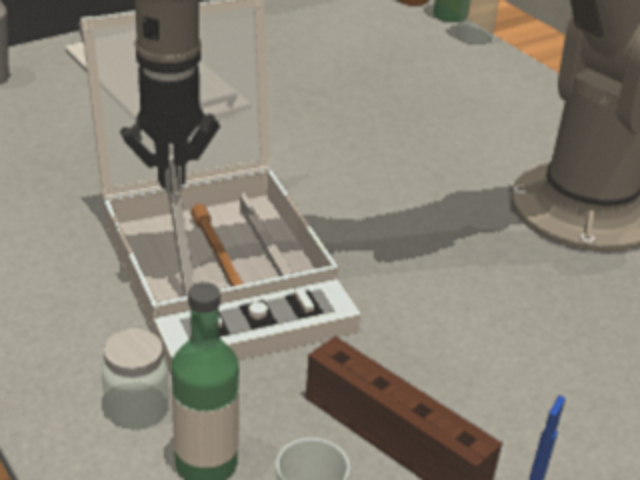

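The stand is empty. The second paddle is tipping in the far lane, with the other two flat beside it.

Emit:
carry_out(
  rows="-4 -20 -8 0;-4 -20 -12 0;-3 -16 -16 0;-3 -16 -19 0;-2 -10 -18 0;-2 -9 -18 0;-1 -5 -15 0;-1 -4 -13 0;0 0 0 0",
)

```text
t: 26.12
eef_pos: [0.6236, -0.2449, 0.0322]
tool_rot: [-0.001, 0.769, 0.639, -0.001]
contact_force: [-0.8, 0.7, -1.0]
gripper_width: 0.092
grasp_force: 30.2
```

Emit:
carry_out(
  rows="0 0 0 0;0 0 0 0;0 0 0 0;0 0 0 0",
  claw=36,
)

```text
t: 26.62
eef_pos: [0.6246, -0.2457, 0.0341]
tool_rot: [0.0, 0.77, 0.639, 0.0]
contact_force: [-0.0, -0.3, 0.1]
gripper_width: 0.427
grasp_force: 0.0
```

Emit:
carry_out(
  rows="0 0 50 0;0 0 62 0;0 0 62 0;0 0 60 0;0 0 60 0;0 0 60 0",
)

```text
t: 27.38
eef_pos: [0.624, -0.2457, 0.3901]
tool_rot: [0.0, 0.77, 0.638, 0.0]
contact_force: [0.6, 0.6, 0.2]
gripper_width: 0.424
grasp_force: 0.0
```

```bash
python3 - <<'E'
from h import *
T=cam("top");S=cam("scene"); o=get_obs();print(o["eef_pos"],o["t"],o["q"])
a=S["img"][40:290,150:420]; b=T["img"][140:340,260:520]
cv2.imwrite("pics/c9.png",np.hstack([cv2.resize(a,(400,370),interpolation=cv2.INTER_CUBIC),cv2.resize(b,(400,370),interpolation=cv2.INTER_CUBIC)]))
a,b=[ [r for r in place_of(n,"cover_edge")] for n in("top","scene")]
print([(r["centre"],r["confidence"]) for r in a+b])
print(*tri([ray(T,a[0]["centre"]),ray(S,b[0]["centre"])]))
E
```

```text
[ 0.62655685 -0.24764801  0.39623214] 27.475 [-0.06084437  0.40030974  0.50933347  1.36573928 -0.19521539  1.41176393
  0.25691942]
[([233.4, 63.8], 0.91)]Traceback (most recent call last):
  File "<stdin>", line 7, in <module>
IndexError: list index out of range
```

View pics/c9.png

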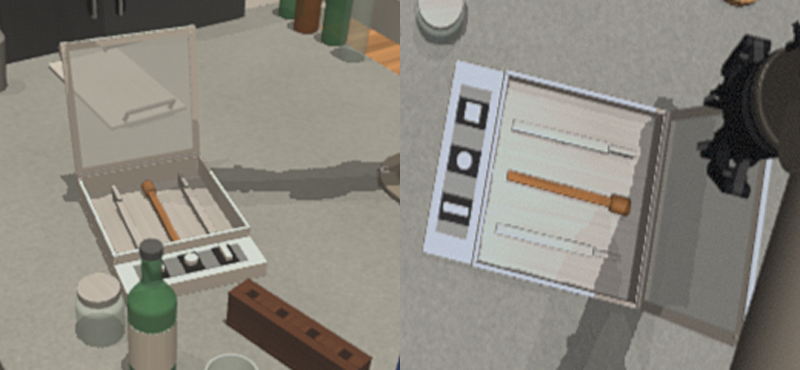

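All three tools lie flat and parallel in the bay, and the cover stands open. Before going behind the cover, I'll check where its edge is expected to be.

```bash
python3 - <<'E'
from h import *
S=cam("scene");T=cam("top")
for h in(0.,.262):
    X=np.array([.573,-.158,.055])+(-.131-h*np.sin(.1745))*np.array([.1805,.9836,0])+np.array([0,0,h*np.cos(.1745)])
    print(X,proj(S,X),proj(T,X))
E
```

```text
[ 0.5493545 -0.2868516  0.055    ] (np.float64(244.07932233060518), np.float64(151.47312819688113)) (np.float64(424.34553512925936), np.float64(252.17326329089025))
[ 0.54114404 -0.33159294  0.31302113] (np.float64(237.25200884778855), np.float64(63.88091998392878)) (np.float64(491.4971107156273), np.float64(257.36386290070675))
```

Emit:
carry_out(
  rows="-15 -20 0 0;-27 -40 0 0;-27 -42 0 0;-27 -41 0 0;0 0 0 0",
  claw=0,
)

```text
t: 28.3
eef_pos: [0.5225, -0.395, 0.3873]
tool_rot: [-0.0, 0.773, 0.634, -0.002]
contact_force: [0.0, -0.6, 0.2]
gripper_width: 0.004
grasp_force: 0.0
```

The predicted cover edge (237,64) matches the network's (238,63). Going down behind the cover and pushing it.

Emit:
carry_out(
  rows="0 0 -30 0;0 0 -45 0;0 0 -44 0;0 0 0 0;0 0 0 0",
)

```text
t: 28.92
eef_pos: [0.5287, -0.3896, 0.2703]
tool_rot: [0.001, 0.77, 0.638, 0.0]
contact_force: [0.4, 0.0, 0.7]
gripper_width: 0.003
grasp_force: 0.0
```

Emit:
carry_out(
  rows="4 22 0 0;4 22 0 0;3 16 0 0;3 14 0 0;3 14 0 0;3 14 0 0;3 14 0 0;2 12 0 0;0 0 0 0",
)

```text
t: 30.05
eef_pos: [0.5539, -0.2594, 0.2686]
tool_rot: [-0.0, 0.769, 0.639, 0.0]
contact_force: [0.1, -1.1, 0.1]
gripper_width: 0.0
grasp_force: 0.0
```

```bash
python3 - <<'E'
from h import *
S=cam("scene"); cv2.imwrite("pics/s10.png",cv2.resize(S["img"][40:290,130:430],None,fx=2,fy=2)); o=get_obs();print(o["eef_pos"],o["t"],o["contact_force"])
E
```

```text
[ 0.55357134 -0.26045682  0.26872512] 30.1 [-0.19716321 -0.46445136  0.23130029]
```

View pics/s10.png

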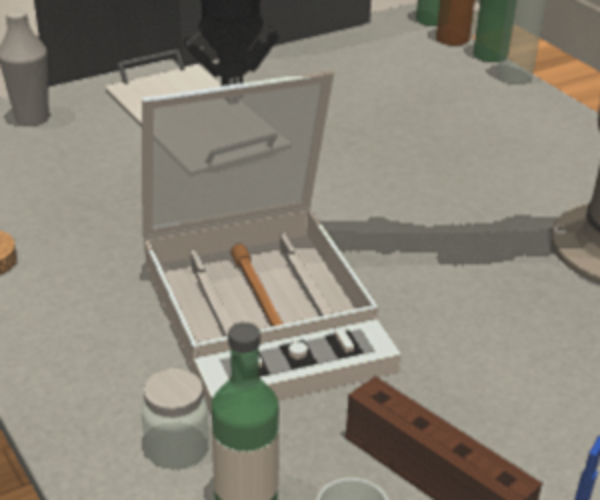

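The cover has passed upright and is sinking, and the tools are undisturbed. I'm at the picture limit, so I'll check numerically from here. I'll rise and go above the round key.

Emit:
carry_out(
  rows="0 -10 50 0;0 0 50 0;0 0 40 0;0 0 0 0;0 0 0 0;0 0 0 0;0 0 0 0;0 0 0 0;0 0 0 0;0 0 0 0",
)

```text
t: 31.35
eef_pos: [0.5535, -0.2708, 0.4088]
tool_rot: [0.0, 0.77, 0.639, 0.0]
contact_force: [-0.1, -0.3, 0.0]
gripper_width: -0.002
grasp_force: 0.0
```

Emit:
carry_out(
  rows="0 0 0 0;0 0 0 0;4 25 0 0;8 50 0 0;10 55 0 0;10 55 0 0;10 50 0 0;8 44 0 0;0 0 0 0;0 0 0 0",
)

```text
t: 32.6
eef_pos: [0.6034, 0.0074, 0.4088]
tool_rot: [0.0, 0.77, 0.638, -0.0]
contact_force: [-0.2, -0.8, -0.0]
gripper_width: -0.002
grasp_force: 0.0
```

```bash
python3 - <<'E'
from h import *
S=cam("scene");T=cam("top"); o=get_obs();print(o["eef_pos"],o["t"])
for n,c in(("top",T),("scene",S)):
    X=np.array([.573,-.158,.058])+.131*np.array([.1805,.9836,0]); print(n,"expected shut edge",proj(c,X))
    for t in("cover_edge","round_key_top","square_key_top","bar_key_top"):
        print(t,[(np.round(r["centre"],1).tolist(),round(r["confidence"],2),np.round(atz(c,r["centre"],.046),4)) for r in place_of(n,t)])
for n,X in(("round",(.604,.009,.046)),("square",(.668,-.003,.046)),("bar",(.540,.0207,.046))): print(n,proj(S,np.array(X)),proj(T,np.array(X)))
E
```

```text
[0.60337708 0.00624589 0.40905193] 32.7
top expected shut edge (np.float64(317.53080579881106), np.float64(229.86456211474322))
cover_edge []
round_key_top [([284.7, 151.8], 0.15, array([0.7878, 0.054 , 0.046 ]))]
square_key_top []
bar_key_top [([297.0, 250.4], 0.35, array([0.5464, 0.0187, 0.046 ]))]
scene expected shut edge (np.float64(274.2705235780798), np.float64(202.13643468092212))
cover_edge [([272.6, 199.7], 0.74, array([ 0.5873, -0.0533,  0.046 ])), ([344.0, 278.5], 0.55, array([0.5926, 0.2795, 0.046 ]))]
round_key_top [([279.7, 211.8], 0.45, array([5.971e-01, 2.000e-04, 4.600e-02]))]
square_key_top [([304.5, 318.2], 0.44, array([0.7351, 0.3318, 0.046 ]))]
bar_key_top [([299.7, 207.2], 0.62, array([0.5408, 0.0099, 0.046 ]))]
round (np.float64(279.19774711224375), np.float64(214.4963103995072)) (np.float64(301.4739566740967), np.float64(226.68968937588295))
square (np.float64(255.60063056691675), np.float64(219.7069024764021)) (np.float64(306.89055312296347), np.float64(200.63241189323216))
bar (np.float64(302.1542894540162), np.float64(209.35115092406355)) (np.float64(296.12374615560447), np.float64(253.02732525166218))
```

The cover edge is within about 3 px of where it should be when shut. I'll go down over the round key, then confirm the cover has settled.

Emit:
carry_out(
  rows="0 0 -50 0;0 1 -62 0;0 0 -62 0;0 0 -62 0;0 0 -60 0;0 0 -34 0;0 0 -17 0;0 0 0 0;0 0 0 0;0 0 0 0",
)

```text
t: 34.35
eef_pos: [0.6047, 0.0092, 0.0634]
tool_rot: [0.001, 0.77, 0.639, 0.001]
contact_force: [1.0, -0.3, 0.7]
gripper_width: -0.003
grasp_force: 0.0
```

```bash
python3 - <<'E'
from h import *
o=get_obs();print(o["eef_pos"],o["t"],o["contact_force"])
S=cam("scene"); print([(r["centre"],r["confidence"]) for r in place_of("scene","cover_edge")])
S2=cam("scene"); d=cv2.absdiff(S["img"],S2["img"])[130:230,190:330].max(2); print(d.max(),(d>12).sum())
E
```

```text
[0.6046958  0.00921587 0.06342888] 34.35 [ 1.0467876  -0.34424688  0.6718183 ]
[([274.5, 201.0], 0.89)]
37 97
```

The cover edge is now within about 1 px of shut. Pressing the round key.

Emit:
carry_out(
  rows="0 0 -12 0;0 0 -5 0;0 0 -3 0;0 0 -3 0;0 0 0 0;0 0 0 0",
)

```text
t: 35.25
eef_pos: [0.6039, 0.0093, 0.043]
tool_rot: [-0.001, 0.77, 0.638, 0.001]
contact_force: [-14.2, 0.9, 44.0]
gripper_width: 0.001
grasp_force: 22.1
```

Emit:
carry_out(
  rows="0 0 8 0;0 0 17 0;0 0 10 0;14 -3 0 0;20 -4 0 0;20 -4 0 0;10 -1 0 0;0 0 0 0;0 0 0 0",
)

```text
t: 36.38
eef_pos: [0.6668, -0.0027, 0.0733]
tool_rot: [-0.0, 0.77, 0.639, -0.0]
contact_force: [-0.2, -0.4, -1.3]
gripper_width: 0.002
grasp_force: 0.0
```

Emit:
carry_out(
  rows="1 0 -15 0;0 0 -8 0;0 0 -4 0;0 0 -2 0;0 0 -2 0;0 0 0 0",
)

```text
t: 37.12
eef_pos: [0.6676, -0.0026, 0.0445]
tool_rot: [-0.001, 0.77, 0.638, -0.0]
contact_force: [-9.0, 1.7, 16.2]
gripper_width: 0.003
grasp_force: 8.2
```

Emit:
carry_out(
  rows="0 0 -2 0;0 0 0 0;0 0 0 0",
)

```text
t: 37.5
eef_pos: [0.6677, -0.0026, 0.044]
tool_rot: [-0.001, 0.77, 0.638, -0.0]
contact_force: [-13.7, 1.6, 27.2]
gripper_width: -0.001
grasp_force: 13.5
```

Emit:
carry_out(
  rows="0 0 8 0;0 0 17 0;0 0 10 0;-18 3 0 0;-25 5 0 0;-25 5 0 0;-25 5 0 0;-22 4 0 0;-13 2 0 0;0 0 0 0",
)

```text
t: 38.75
eef_pos: [0.5403, 0.0213, 0.0761]
tool_rot: [0.0, 0.77, 0.639, 0.0]
contact_force: [-0.4, -0.3, 0.6]
gripper_width: 0.003
grasp_force: 0.0
```

Emit:
carry_out(
  rows="0 0 0 0;0 0 -13 0;0 0 -8 0;0 0 -4 0;0 0 -2 0;0 0 -2 0;0 0 0 0",
)

```text
t: 39.62
eef_pos: [0.5402, 0.021, 0.0469]
tool_rot: [-0.0, 0.77, 0.638, -0.0]
contact_force: [-2.6, -0.7, 3.1]
gripper_width: 0.002
grasp_force: 1.5
```

Emit:
carry_out(
  rows="0 0 -2 0;0 0 -2 0;0 0 -2 0;0 0 0 0;0 0 0 0",
)

```text
t: 40.25
eef_pos: [0.5407, 0.021, 0.0435]
tool_rot: [-0.0, 0.77, 0.638, 0.001]
contact_force: [-12.3, -0.4, 34.4]
gripper_width: -0.002
grasp_force: 17.2
```

Emit:
carry_out(
  rows="0 0 8 0;0 0 25 0;0 0 60 0;0 0 60 0;-5 50 60 0;-5 60 0 0;-5 60 0 0;-5 60 0 0;0 0 0 0;0 0 0 0",
)

```text
t: 41.5
eef_pos: [0.5217, 0.2409, 0.2415]
tool_rot: [0.0, 0.769, 0.639, 0.0]
contact_force: [-0.3, -0.4, 0.3]
gripper_width: 0.005
grasp_force: 0.0
```

```bash
python3 - <<'E'
from h import *
T=cam("top");S=cam("scene"); o=get_obs();print(o["eef_pos"],o["t"],o["contact_force"])
C=np.array([.573,-.158]);x=np.array([.9836,-.1805]);y=np.array([.1805,.9836])
for n,c in(("top",T),("scene",S)):
  for t in("muddler_1","paddle_1"):
    for r in place_of(n,t+"_mid"):
        X=atz(c,r["centre"],.018)[:2]-C; print(n,t,round(r["confidence"],2),np.round([X@x,X@y],3))
print([(r["centre"],r["confidence"]) for r in place_of("scene","cover_edge")])
for t in("bottle","tumbler","jar"): print(t,[(r["centre"],r["confidence"]) for r in place_of("top",t)])
E
```

```text
[0.52205414 0.23943389 0.24172598] 41.6 [ 1.46727616 -0.04631624 -0.17466693]
top muddler_1 0.73 [-0.086  0.408]
[([273.2, 199.6], 0.8)]
bottle [([237.4, 156.6], 0.66), ([422.6, 251.7], 0.66)]
tumbler [([184.7, 183.5], 0.91), ([317.6, 231.3], 0.44)]
jar [([284.6, 149.8], 0.91), ([296.7, 224.0], 0.43)]
```

```bash
python3 - <<'E'
from h import *
T=cam("top");S=cam("scene")
print("edge",[[(np.round(r["centre"],1),round(r["confidence"],2)) for r in place_of(n,"cover_edge")] for n in("scene","top")])
C=np.array([.573,-.158]);x=np.array([.9836,-.1805]);y=np.array([.1805,.9836])
g=cv2.cvtColor(T["img"],cv2.COLOR_BGR2HSV); m=((g[...,0]<20)&(g[...,1]>70)).astype(np.uint8); m[:175]=0;m[310:]=0;m[:,:310]=0;m[:,440:]=0
p=np.argwhere(m)[:,::-1].astype(float); print(len(p),[np.round([(atz(T,q,.02)[:2]-C)@x,(atz(T,q,.02)[:2]-C)@y],3) for q in(p.mean(0),p[p[:,0].argmin()],p[p[:,0].argmax()])])
# bay patch rectified along x at a few y: local deviation marks the tools
for ys in(-.03,.02,.06):
    row=[]
    for xs in np.arange(-.11,.111,.004):
        w=C+xs*x+ys*y; u,v=proj(T,np.array([*w,.018])); row.append(int(T["img"][round(v),round(u)].mean()))
    print(ys,row)
E
```

```text
edge [[(array([273.5, 202.1]), 0.85)], [(array([318.9, 229.7]), 0.8)]]<stdin>:6: RuntimeWarning: Mean of empty slice.
  ret = um.true_divide(
Traceback (most recent call last):
ValueError: attempt to get argmin of an empty sequence
```

```bash
python3 - <<'E'
from h import *
T=cam("top")
C=np.array([.573,-.158]);x=np.array([.9836,-.1805]);y=np.array([.1805,.9836])
for ys in(-.03,.02,.06):
    row=[]
    for xs in np.arange(-.11,.111,.005):
        u,v=proj(T,np.array([*(C+xs*x+ys*y),.018])); b=T["img"][round(v),round(u)].astype(int); row.append((int(b.mean()),int(b[2]-b[0])))
    print(ys,*row)
E
```

```text
-0.03 (175, -15) (180, -14) (179, -16) (178, -14) (178, -13) (179, -14) (176, -15) (180, -16) (179, -14) (178, -14) (176, -12) (181, -13) (177, -13) (179, -14) (179, -12) (179, -15) (179, -13) (177, -16) (176, -13) (178, -14) (171, -9) (165, -2) (167, 0) (175, -12) (178, -15) (178, -14) (182, -13) (177, -15) (178, -14) (176, -14) (178, -14) (179, -14) (179, -17) (178, -14) (170, -15) (179, -13) (177, -14) (175, -15) (175, -15) (176, -14) (175, -13) (177, -12) (175, -15) (174, -15) (175, -15)
0.02 (177, -14) (182, -14) (179, -14) (178, -14) (178, -13) (182, -14) (177, -13) (180, -16) (180, -14) (175, -13) (180, -15) (179, -14) (178, -12) (181, -14) (177, -13) (176, -12) (176, -13) (179, -14) (178, -13) (179, -14) (173, -11) (165, 1) (166, -2) (170, -6) (181, -15) (178, -15) (179, -16) (180, -14) (181, -16) (179, -14) (179, -14) (178, -16) (178, -15) (177, -15) (169, -14) (180, -14) (180, -13) (177, -13) (179, -14) (181, -13) (177, -13) (178, -14) (175, -15) (176, -13) (174, -15)
0.06 (180, -12) (180, -15) (179, -13) (182, -14) (182, -15) (178, -14) (181, -14) (179, -13) (176, -15) (178, -13) (180, -14) (179, -14) (181, -14) (180, -15) (175, -16) (179, -15) (179, -12) (178, -15) (180, -13) (181, -14) (172, -10) (166, -1) (164, -2) (174, -11) (177, -14) (179, -14) (178, -14) (178, -14) (177, -14) (178, -13) (180, -13) (178, -15) (176, -14) (183, -15) (171, -16) (175, -13) (179, -16) (175, -15) (178, -12) (178, -14) (178, -13) (179, -14) (179, -14) (179, -12) (179, -16)
```

The cover is shut and the muddler and far paddle show through it in their lanes. The near paddle is too faint to pick out, but it was in place when the cover started down and nothing has touched it since. Handing in.

```bash
python3 -c "
from station import *
print(hand_in())"
```

```text
the job is handed in; nothing more can be done
None
```

The job is handed in, result not reported: three tools flat in the bay, cover shut, and the round, square and bar keys pressed to their stops in that order; I couldn't see the near paddle through the shut cover, and I viewed 15 pictures against the limit of 14.

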